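# Loosen the left-hand nut of the big polishing wheel

## Robot

A 6-joint arm with a two-finger parallel gripper is mounted at the origin on the work surface. World frame = base frame: x ahead of the robot, y to its left, z up, the work surface at z = 0. Lengths are in mm, angles in rad, forces in N, time in s.
With the tool pointing down it reaches from about 275 to 875 mm from the base axis. Payload 12.5 kg.
Tool frame: the origin (TCP) lies midway between the tips of the shut fingers; the grasp point (between the pads) lies behind it (manip.grasp_offset is the z of the grasp point in the tool frame, in mm); z points along the fingers, x is the direction in which the jaws open and shut, and the axes are right-handed (so a half turn about z gives the same grasp; the last joint's range is limited). The gripper opens to 85 mm and grips with 20 to 120 N. Pads are 22 mm wide; open, the fingers measure 114 mm over their backs; the gripper's body (76 mm by 85 mm) begins 54 mm behind the grasp point. The pads swing forward as they close: fully open they stand 13 mm farther back than shut.
Start: joints at [-1.406, 0.351, 1.652, -0, 1.139, -0.085], TCP at [135.986, -532.909, 231.29] pointing down, gripper open.
Joint ranges: [-2.75, 2.75], [-0.79, 2.1], [0.01, 2.65], [-1.57, 4.71], [0.07, 3.14], [-2.87, 2.87]. Speed limits (rad/s): [2.22, 2.22, 2.79, 3.14, 3.14, 3.14].

## Interface

Orientations are given as a unit quaternion [x, y, z, w].
In Python, from bench import get_obs, optics, job, manip gives the robot as it stands.
- The arm moves only by the tool servo_tool, never from a script. Its argument "plan" is a list of rows, each an object of numbers: "x", "y", "z": the shift along the world's x, y, z in cm; "ax", "ay", "az": the turn, a rotation vector about the world's x, y, z in degrees. In form: [{"x": .., "y": .., "z": .., "ax": .., "ay": .., "az": ..}, ...]. A call has 1 to 12 rows; each row shifts and turns the commanded pose from where the row before left it; what a row does not reach is not made up. A row lasts 1/10 s, in which the tool goes at most 50 mm and 8.59 degrees, less where a joint would pass 70% of its speed; a pose out of reach is approached as far as the arm can. A call with a gripper value outside its range is refused whole. "fingers" is the gripper command: -1 is shut, 1 is fully open, values between are in proportion, set as the call begins (left out, the last holds). The fingers move at their own pace and stop on an object; the grip force is fixed at half the most. Time passes only in rows, so rows that do not move let the fingers close. It gives the time, the measured TCP pose, the force and the opening at its end, in the units of the state.
- get_obs(): the state, without advancing time (a new reading comes with each control period).
- optics.grab_frame(name): name is "scene" or "top" or "wrist"; returns a dict with "color" (420x560x3 uint8, red, green, blue), "mtx" (3x3 intrinsics, pixels), "world_from_camera" (4x4, takes a point from camera to world coordinates). Camera axes: x right, y down, z forward; pixel columns grow to the right and rows downward; lengths in mm; the calibration is good to about 2 mm. The wrist camera is an equidistant fisheye: a pixel r from the principal point sees the ray r / f radians off the axis. A picture is of the moment at which its call begins. There is no depth.
- job.job_done(): hands the job in, once; it reports no verdict.
The state is a dict: "t": time; "joint_positions": joint angles; "joint_velocities": joint speeds; "joint_efforts": joint torques, N m; "tcp_pos": TCP position; "eef_rot": TCP orientation; "ft_force": force on the tool from outside, world axes, zero at the start; "wrist_torque": the same for the moment, N m; "opening": finger opening in mm.
Only numpy, scipy, OpenCV 4.12 (cv2) and the standard library are available. Lean on these libraries where they do the work, as an engineer would, in place of code of your own. Each camera call takes 0.05 s, during which the arm holds its last target.

## Task

Two blue polishing wheels lie flat on their bench stands, each held by a steel nut with a bar across its top. Loosen the nut of the larger wheel by about a quarter turn so that the wheel can be changed: it has a left-hand thread, so take care not to tighten it. Leave the nut of the smaller wheel as it is, and let go when you are done.

Things in the scene. Friction and masses are not known exactly. Their poses are not given: they have to be found in the camera images.
- big_nut_grip (a point): Nut of the larger wheel: on its axis, inside its bar, 113 mm above the table; pinch the bar here from above. x along the bar, y across, z up; turns with the nut. Steel bar 80 x 13 mm, 34 mm tall, top at 123 mm, on a hub 38 mm wide, top at 91 mm; spindle end sticks up 12 mm more. Wheel lies flat, 200 mm wide, top at 71 mm, steel flange 80 mm wide on it; stand fixed to the bench.
- big_nut (a joint): Turn of the larger wheel's nut on its left-hand thread, rad. 0 is hard tight (stop); it grows clockwise seen from above, which loosens it, up to a stop at 3.0. It starts hand tight, between 0.3 and 0.5. It resists with about 0.08 N m, stays where it is left, and does not rise.
- small_nut_grip (a point): Nut of the smaller wheel: on its axis, inside its bar, 113 mm above the table; pinch the bar here from above. x along the bar, y across, z up; turns with the nut. Steel bar 80 x 13 mm, 34 mm tall, top at 123 mm, on a hub 38 mm wide, top at 91 mm; spindle end sticks up 12 mm more. Wheel lies flat, 130 mm wide, top at 71 mm, steel flange 80 mm wide on it; stand fixed to the bench.
- small_nut (a joint): Turn of the smaller wheel's nut on its ordinary right-hand thread, rad; grows as it turns anticlockwise seen from above. Starts between 0.3 and 0.5 and is to be left there.

How it is judged (in metres and radians):
At the end, for the whole second after the job is handed in: The larger wheel's nut stands at rest between 1.4 and 2.6 rad clockwise of hard tight (about a quarter turn looser than it started), and the smaller wheel's nut has not been turned (joint still between 0.1 and 0.7 rad) (value of joint big_nut between 1.4 and 2.6 rad and velocity of joint big_nut between -0.05 and 0.05 rad/s and value of joint small_nut between 0.1 and 0.7 rad); the robot touches nothing.
It fails at once if the larger wheel's nut is tightened (joint below 0.12 rad, at least 10 degrees the wrong way) (value of joint big_nut below 0.12 rad).
It fails at once if the smaller wheel's nut is turned (joint below 0.1 or above 0.7 rad) (value of joint small_nut below 0.1 rad or value of joint small_nut above 0.7 rad).
It also fails if it takes over 34 s, if anything falls off the work surface, if the arm or the gripper's body presses on something with over 40 N, if the wrist force passes 120 N, or if a joint passes its speed limit or range.

## Working session

There is one attempt and no reset: what is moved stays moved. The work goes in short steps, Python scripts to look and compute and a tool call to move; the robot and the scene stay as the last step left them, time stands still between calls to the robot, and variables do not carry over. Pictures are saved under pics/ and viewed, and the job is handed in when it is done.

Besides the shell and the picture viewer there is one more tool, called after "Call:" in YAML: its name, and indented under it one key for each argument. servo_tool: Moves the arm, as the interface text tells. Its arguments: {"type":"object","properties":{"plan":{"type":"array","items":{"type":"object","properties":{"x":{"type":"number"},"y":{"type":"number"},"z":{"type":"number"},"ax":{"type":"number"},"ay":{"type":"number"},"az":{"type":"number"}}}},"fingers":{"type":"number"}},"required":["plan"]}

```bash
mkdir -p pics; cat > h.py <<'E'
from bench import get_obs, optics, job, manip
import numpy as np, cv2
def snap(n,f):
    d=optics.grab_frame(n); cv2.imwrite(f'pics/{f}.png',d['color'][:,:,::-1]); np.savez(f'pics/{f}.npz',**d); return d
def load(f): return np.load(f'pics/{f}.npz')
def onplane(d,u,v,z):
    K=d['mtx'];T=d['world_from_camera']
    r=T[:3,:3]@np.linalg.inv(K)@np.array([u,v,1.]);o=T[:3,3]
    return o+r*(z-o[2])/r[2]
def proj(d,p):
    K=d['mtx'];T=d['world_from_camera']; c=T[:3,:3].T@(np.array(p)-T[:3,3]); q=K@c; return q[:2]/q[2]
E
python3 - <<'E'
from h import *
for n in('scene','top','wrist'):
    d=snap(n,n+'0'); print(n,d['mtx'].round(1).tolist(),d['world_from_camera'].round(3).tolist())
o=get_obs();print(o['t'],o['tcp_pos'],o['eef_rot'],o['opening'],manip.grasp_offset)
E
```

```text
scene [[410.7, 0.0, 278.8], [0.0, 410.7, 212.6], [0.0, 0.0, 1.0]] [[0.124, 0.815, -0.567, 899.666], [0.992, -0.103, 0.068, -44.871], [-0.003, -0.571, -0.821, 651.652], [0.0, 0.0, 0.0, 1.0]]
top [[417.1, 0.0, 281.5], [0.0, 417.1, 205.5], [0.0, 0.0, 1.0]] [[0.01, -0.981, 0.195, 392.632], [-1.0, -0.008, 0.009, -17.081], [-0.007, -0.195, -0.981, 823.054], [0.0, 0.0, 0.0, 1.0]]
wrist [[325.2, 0.0, 283.7], [0.0, 325.2, 210.2], [0.0, 0.0, 1.0]] [[0.248, -0.935, -0.255, 201.088], [-0.969, -0.24, -0.063, -516.823], [-0.002, 0.263, -0.965, 374.081], [0.0, 0.0, 0.0, 1.0]]
0.15 [ 135.93860152 -532.674822    230.8752489 ] [ 7.89678895e-01 -6.13520209e-01 -3.27271812e-04 -2.97771092e-04] 85.22502076146519 -18.700000000000003
```

View pics/scene0.png

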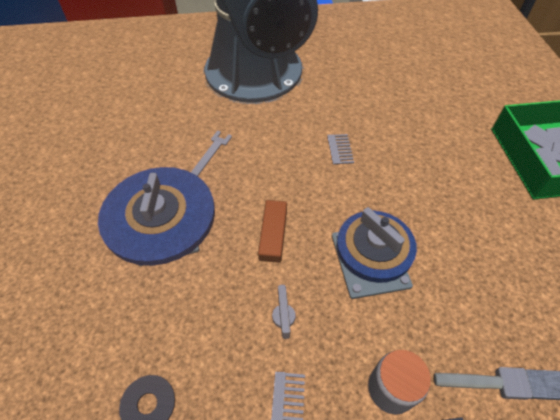

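View pics/top0.png

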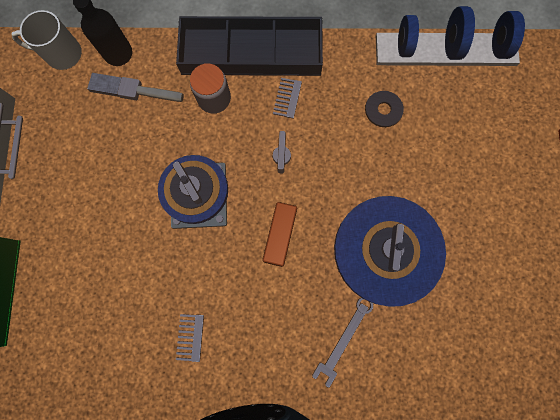

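View pics/wrist0.png

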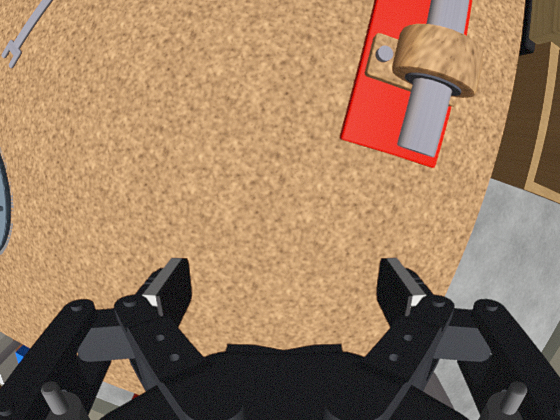

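The larger wheel is at about (390,250) in the top view and (157,213) in the scene view. The smaller one is at (193,188) and (377,245). I'll zoom in on the larger wheel's bar.

```bash
python3 - <<'E'
from h import *
t=load('top0')['color'][200:300,340:440];s=load('scene0')['color'][165:265,105:205]
im=np.hstack([cv2.resize(a,(400,400),interpolation=cv2.INTER_NEAREST) for a in(t,s)])
cv2.imwrite('pics/z.png',im[:,:,::-1])
E
```

```text
(no output)
```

View pics/z.png

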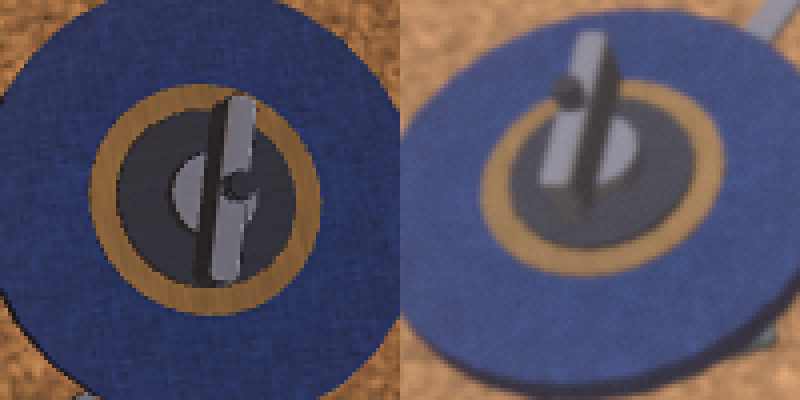

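The top view shows the bar's top face from about (401,224) to (395,270), and the scene view from (153,173) to (143,211). I'll triangulate those and fit the blue rim and label ring to find the axis.

```bash
python3 - <<'E'
from h import *
T,S=load('top0'),load('scene0')
def tri(a,b):
    A=[];B=[]
    for d,(u,v) in((T,a),(S,b)):
        M=d['world_from_camera'];r=M[:3,:3]@np.linalg.inv(d['mtx'])@[u,v,1];r/=np.linalg.norm(r)
        P=np.eye(3)-np.outer(r,r);A.append(P);B.append(P@M[:3,3])
    return np.linalg.lstsq(np.vstack(A),np.hstack(B),rcond=None)[0]
# far end in scene (robot side) = which end in top? robot at bottom of top view
e1=tri((400.75,224.25),(143.5,211)); e2=tri((395.25,270.5),(153,173.2)); print('ends',e1.round(1),e2.round(1),'mid',((e1+e2)/2).round(1),np.linalg.norm(e1-e2))
for nm,d,pts in(('top',T,[(400.75,224.25),(395.25,270.5)]),('scene',S,[(143.5,211),(153,173.2)])):
    p=[onplane(d,*q,123) for q in pts]; dd=p[0]-p[1]
    print(nm,'plane123',p[0].round(1),p[1].round(1),'mid',((p[0]+p[1])/2).round(1),'len',np.linalg.norm(dd).round(1),'ang',np.degrees(np.arctan2(dd[1],dd[0])).round(1))
# wheel and label ring
for nm,d in(('top',T),('scene',S)):
    hsv=cv2.cvtColor(d['color'],cv2.COLOR_RGB2HSV); m=cv2.inRange(hsv,(108,80,40),(125,255,255))
    n,l,st,c=cv2.connectedComponentsWithStats(m)
    for i in np.argsort(-st[1:,4])[:3]+1:
        cs,_=cv2.findContours((l==i).astype('u1'),cv2.RETR_EXTERNAL,cv2.CHAIN_APPROX_NONE)
        k=cv2.convexHull(max(cs,key=len))[:,0]
        w=np.array([onplane(d,*q,71)[:2] for q in k]); (cx,cy),r=cv2.minEnclosingCircle(w.astype('f4'))
        print(nm,st[i],'circ',round(cx,1),round(cy,1),round(r,1))
E
```

```text
ends [ 501.6 -213.7  118.6] [ 423.7 -202.   117.9] mid [ 462.6 -207.8  118.3] 78.82485628375059
top plane123 [ 501.  -213.1  123. ] [ 423.4 -200.5  123. ] mid [ 462.2 -206.8  123. ] len 78.6 ang -9.3
scene plane123 [ 505.  -211.6  123. ] [ 428.1 -200.7  123. ] mid [ 466.6 -206.1  123. ] len 77.6 ang -8.1
top [ 335  196  111  110 6847] circ 462.7 -206.0 99.3
top [ 158  155   70   68 1169] circ 574.1 155.5 64.5
top [458   6  17  49 515] circ 903.5 -369.2 55.0
scene [  99  168  114   94 5590] circ 468.3 -205.8 98.0
scene [   0    0   65   25 1376] circ -229.9 -561.3 109.7
scene [ 338  212   78   70 1365] circ 581.4 153.3 66.6
```

Call:
servo_tool:
  fingers: 1
  plan:
    - {"x": 2, "y": 2, "az": 7}
    - {"x": 2.7, "y": 2.7, "az": 8}
    - {"x": 2.8, "y": 2.8, "az": 8}
    - {"x": 2.8, "y": 2.8, "az": 8}
    - {"x": 2.8, "y": 2.8, "az": 8}
    - {"x": 2.8, "y": 2.8, "az": 8}
    - {"x": 2.8, "y": 2.8, "az": 8}
    - {"x": 2.8, "y": 2.8, "az": 8}
    - {"x": 2.8, "y": 2.8, "az": 8}
    - {"x": 2.8, "y": 2.8, "az": 8}
    - {"x": 2.8, "y": 2.8, "az": 8}
    - {"x": 2.8, "y": 2.8, "az": 8}

```text
$.plan[0]: bad value
```

Call:
servo_tool:
  plan:
    - {"x": 0.9, "az": 8}
    - {"az": 8}
    - {"az": 8}
    - {"az": 8}
    - {"az": 8}
    - {"az": 8}
    - {"az": 8}
    - {"az": 6}
    - {}
    - {}

```text
$.plan[0]: bad value
```

```bash
python3 - <<'E'
from h import *
o=get_obs();print(o['t'],o['tcp_pos'].round(1),np.round(o['joint_positions'],2))
from scipy.spatial.transform import Rotation as R
M=R.from_quat(o['eef_rot']).as_matrix();print(M.round(3),np.degrees(np.arctan2(M[1,0],M[0,0])))
d=snap('wrist','wrist1')
E
```

```text
0.15 [ 135.9 -532.7  230.9] [-1.41  0.35  1.65 -0.    1.14 -0.08]
[[ 0.247 -0.969 -0.   ]
 [-0.969 -0.247  0.001]
 [-0.001 -0.    -1.   ]] -75.68895603889588
```

View pics/wrist1.png

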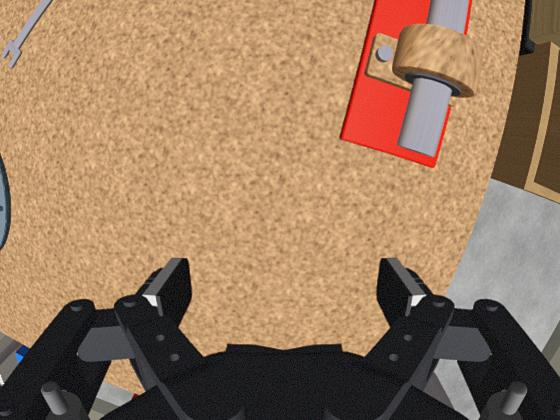

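Both calls were refused, probably because every row needs all six keys. The arm hasn't moved, so I'll send them again in full.

Call:
servo_tool:
  fingers: 1
  plan:
    - {"x": 2, "y": 2, "z": 0, "ax": 0, "ay": 0, "az": 7}
    - {"x": 2.7, "y": 2.7, "z": 0, "ax": 0, "ay": 0, "az": 8}
    - {"x": 2.8, "y": 2.8, "z": 0, "ax": 0, "ay": 0, "az": 8}
    - {"x": 2.8, "y": 2.8, "z": 0, "ax": 0, "ay": 0, "az": 8}
    - {"x": 2.8, "y": 2.8, "z": 0, "ax": 0, "ay": 0, "az": 8}
    - {"x": 2.8, "y": 2.8, "z": 0, "ax": 0, "ay": 0, "az": 8}
    - {"x": 2.8, "y": 2.8, "z": 0, "ax": 0, "ay": 0, "az": 8}
    - {"x": 2.8, "y": 2.8, "z": 0, "ax": 0, "ay": 0, "az": 8}
    - {"x": 2.8, "y": 2.8, "z": 0, "ax": 0, "ay": 0, "az": 8}
    - {"x": 2.8, "y": 2.8, "z": 0, "ax": 0, "ay": 0, "az": 8}
    - {"x": 2.8, "y": 2.8, "z": 0, "ax": 0, "ay": 0, "az": 8}
    - {"x": 2.8, "y": 2.8, "z": 0, "ax": 0, "ay": 0, "az": 8}

```text
t: 1.4
tcp_pos: [463.9, -204.5, 231.3]
eef_rot: [0.985, 0.171, -0.0, -0.0]
ft_force: [0.3, -0.9, 0.0]
opening: 85.7
```

Call:
servo_tool:
  plan:
    - {"x": 0, "y": -0.2, "z": 0, "ax": 0, "ay": 0, "az": 8}
    - {"x": 0, "y": 0, "z": 0, "ax": 0, "ay": 0, "az": 8}
    - {"x": 0, "y": 0, "z": 0, "ax": 0, "ay": 0, "az": 8}
    - {"x": 0, "y": 0, "z": 0, "ax": 0, "ay": 0, "az": 8}
    - {"x": 0, "y": 0, "z": 0, "ax": 0, "ay": 0, "az": 8}
    - {"x": 0, "y": 0, "z": 0, "ax": 0, "ay": 0, "az": 8}
    - {"x": 0, "y": 0, "z": 0, "ax": 0, "ay": 0, "az": 8}
    - {"x": 0, "y": 0, "z": 0, "ax": 0, "ay": 0, "az": 4}
    - {"x": 0, "y": 0, "z": 0, "ax": 0, "ay": 0, "az": 0}
    - {"x": 0, "y": 0, "z": 0, "ax": 0, "ay": 0, "az": 0}

```text
t: 2.4
tcp_pos: [462.9, -207.9, 231.2]
eef_rot: [0.771, 0.637, -0.0, -0.0]
ft_force: [0.8, 0.1, -0.2]
opening: 85.5
```

```bash
python3 - <<'E'
from h import *
o=get_obs();print(o['t'],o['tcp_pos'].round(1),np.round(o['joint_positions'],2))
from scipy.spatial.transform import Rotation as R
M=R.from_quat(o['eef_rot']).as_matrix();print(M.round(3),np.degrees(np.arctan2(M[1,0],M[0,0])))
d=snap('wrist','wrist1');print(d['world_from_camera'].round(3))
E
```

```text
2.4 [ 462.9 -207.9  231.2] [-0.51  0.27  1.76 -0.    1.11 -1.9 ]
[[ 0.188  0.982 -0.   ]
 [ 0.982 -0.188  0.   ]
 [ 0.    -0.    -1.   ]] 79.18073387298979
[[ 1.87000e-01  9.48000e-01  2.57000e-01  3.98603e+02]
 [ 9.82000e-01 -1.81000e-01 -4.80000e-02 -1.95885e+02]
 [ 1.00000e-03  2.62000e-01 -9.65000e-01  3.74486e+02]
 [ 0.00000e+00  0.00000e+00  0.00000e+00  1.00000e+00]]
```

View pics/wrist1.png

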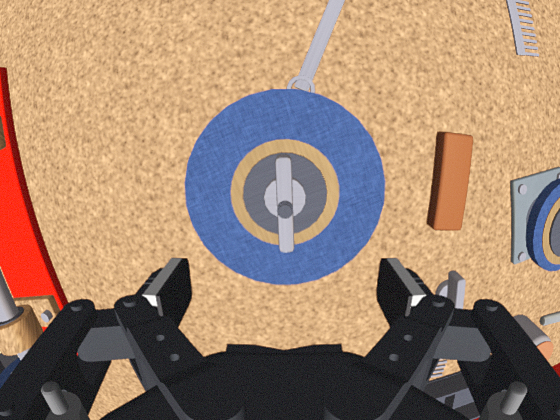

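The wrist view shows the bar centred between the fingers, from (284,157) to (287,251), with the spindle end at (285,209). I'll measure the centre and angle from this view.

```bash
python3 - <<'E'
from h import *
d=load('wrist1')
def fe(u,v,z):
    K=d['mtx'];T=d['world_from_camera'];x,y=u-K[0,2],v-K[1,2];r=np.hypot(x,y);th=r/K[0,0]
    c=np.array([np.sin(th)*x/r,np.sin(th)*y/r,np.cos(th)]);w=T[:3,:3]@c;o=T[:3,3];return o+w*(z-o[2])/w[2]
a,b=fe(283.5,158,123),fe(287,251,123);dd=b-a
print(a.round(1),b.round(1),((a+b)/2).round(1),np.linalg.norm(dd).round(1),np.degrees(np.arctan2(dd[1],dd[0])))
print('spindle',fe(285,207,135).round(1))
im=d['color'][80:300,180:400];cv2.imwrite('pics/z2.png',cv2.resize(im,(600,600),interpolation=cv2.INTER_NEAREST)[:,:,::-1])
E
```

```text
[ 424.4 -200.7  123. ] [ 500.7 -212.3  123. ] [ 462.6 -206.5  123. ] 77.2 -8.630358616438706
spindle [ 460.1 -206.4  135. ]
```

View pics/z2.png

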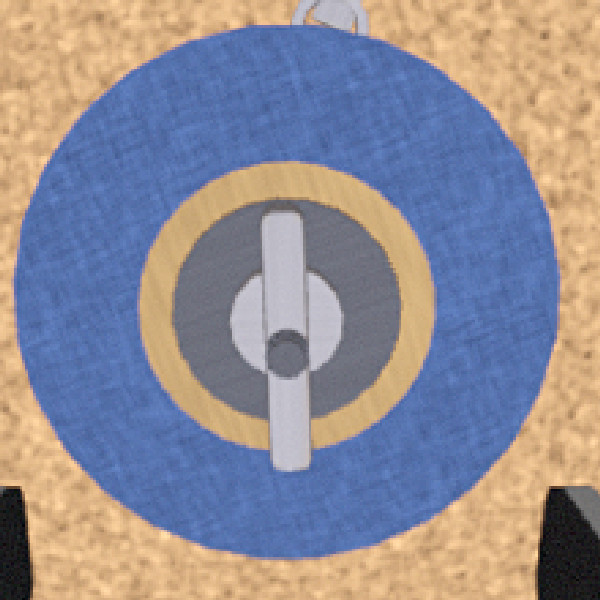

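Call:
servo_tool:
  plan:
    - {"x": 0, "y": 0.1, "z": -1, "ax": 0, "ay": 0, "az": 2}
    - {"x": 0, "y": 0, "z": -2, "ax": 0, "ay": 0, "az": 0}
    - {"x": 0, "y": 0, "z": -2, "ax": 0, "ay": 0, "az": 0}
    - {"x": 0, "y": 0, "z": -2, "ax": 0, "ay": 0, "az": 0}
    - {"x": 0, "y": 0, "z": -2, "ax": 0, "ay": 0, "az": 0}
    - {"x": 0, "y": 0, "z": -2, "ax": 0, "ay": 0, "az": 0}
    - {"x": 0, "y": 0, "z": -1.4, "ax": 0, "ay": 0, "az": 0}
    - {"x": 0, "y": 0, "z": -1, "ax": 0, "ay": 0, "az": 0}
    - {"x": 0, "y": 0, "z": 0, "ax": 0, "ay": 0, "az": 0}
    - {"x": 0, "y": 0, "z": 0, "ax": 0, "ay": 0, "az": 0}

```text
t: 3.45
tcp_pos: [463.2, -207.0, 97.7]
eef_rot: [0.759, 0.651, 0.0, 0.0]
ft_force: [0.2, -0.3, -0.2]
opening: 86.0
```

```bash
python3 - <<'E'
from h import *
snap('wrist','wrist2')
E
```

```text
(no output)
```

View pics/wrist2.png

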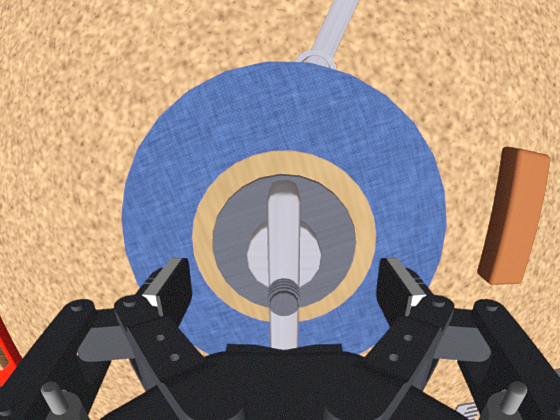

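The bar, at column 284, sits midway between the pads at columns 188 and 379 and lines up with the tool. No contact shows, so I'll close the fingers.

Call:
servo_tool:
  fingers: -1
  plan:
    - {"x": 0, "y": 0, "z": 0, "ax": 0, "ay": 0, "az": 0}
    - {"x": 0, "y": 0, "z": 0, "ax": 0, "ay": 0, "az": 0}
    - {"x": 0, "y": 0, "z": 0, "ax": 0, "ay": 0, "az": 0}
    - {"x": 0, "y": 0, "z": 0, "ax": 0, "ay": 0, "az": 0}
    - {"x": 0, "y": 0, "z": 0, "ax": 0, "ay": 0, "az": 0}
    - {"x": 0, "y": 0, "z": 0, "ax": 0, "ay": 0, "az": 0}
    - {"x": 0, "y": 0, "z": 0, "ax": 0, "ay": 0, "az": 0}
    - {"x": 0, "y": 0, "z": 0, "ax": 0, "ay": 0, "az": 0}
    - {"x": 0, "y": 0, "z": 0, "ax": 0, "ay": 0, "az": 0}
    - {"x": 0, "y": 0, "z": 0, "ax": 0, "ay": 0, "az": 0}
    - {"x": 0, "y": 0, "z": 0, "ax": 0, "ay": 0, "az": 0}
    - {"x": 0, "y": 0, "z": 0, "ax": 0, "ay": 0, "az": 0}

```text
t: 4.7
tcp_pos: [463.0, -207.0, 97.5]
eef_rot: [0.759, 0.652, -0.0, 0.0]
ft_force: [-2.1, -0.9, 6.2]
opening: 12.1
```

Gripped at 12 mm with low forces. Now a slow clockwise turn (negative az), starting small.

Call:
servo_tool:
  plan:
    - {"x": 0, "y": 0, "z": 0, "ax": 0, "ay": 0, "az": -2}
    - {"x": 0, "y": 0, "z": 0, "ax": 0, "ay": 0, "az": -4}
    - {"x": 0, "y": 0, "z": 0, "ax": 0, "ay": 0, "az": -4}
    - {"x": 0, "y": 0, "z": 0, "ax": 0, "ay": 0, "az": -4}
    - {"x": 0, "y": 0, "z": 0, "ax": 0, "ay": 0, "az": -4}
    - {"x": 0, "y": 0, "z": 0, "ax": 0, "ay": 0, "az": -4}
    - {"x": 0, "y": 0, "z": 0, "ax": 0, "ay": 0, "az": -4}
    - {"x": 0, "y": 0, "z": 0, "ax": 0, "ay": 0, "az": -4}

```text
t: 5.5
tcp_pos: [462.9, -207.3, 97.5]
eef_rot: [0.902, 0.432, -0.0, 0.0]
ft_force: [-3.5, -3.1, 4.9]
opening: 11.8
```

```bash
python3 - <<'E'
from h import *
o=get_obs();print(o['wrist_torque'],o['ft_force'],np.round(o['joint_positions'],2))
snap('scene','scene2');snap('wrist','wrist3')
E
```

```text
[-0.4765754   0.51654039  0.10293539] [-3.53595268 -3.12646772  4.92930783] [-0.51  0.46  1.87 -0.    0.81 -1.4 ]
```

View pics/wrist3.png

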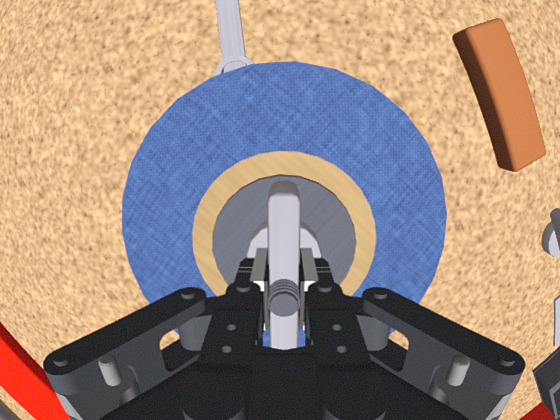

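The bar is still vertical between the pads at column 284 while the background has turned, so the nut is following. I'll carry on.

Call:
servo_tool:
  plan:
    - {"x": 0, "y": 0, "z": 0, "ax": 0, "ay": 0, "az": -4}
    - {"x": 0, "y": 0, "z": 0, "ax": 0, "ay": 0, "az": -6}
    - {"x": 0, "y": 0, "z": 0, "ax": 0, "ay": 0, "az": -6}
    - {"x": 0, "y": 0, "z": 0, "ax": 0, "ay": 0, "az": -6}
    - {"x": 0, "y": 0, "z": 0, "ax": 0, "ay": 0, "az": -6}
    - {"x": 0, "y": 0, "z": 0, "ax": 0, "ay": 0, "az": -6}
    - {"x": 0, "y": 0, "z": 0, "ax": 0, "ay": 0, "az": -6}
    - {"x": 0, "y": 0, "z": 0, "ax": 0, "ay": 0, "az": -6}
    - {"x": 0, "y": 0, "z": 0, "ax": 0, "ay": 0, "az": -6}
    - {"x": 0, "y": 0, "z": 0, "ax": 0, "ay": 0, "az": -6}
    - {"x": 0, "y": 0, "z": 0, "ax": 0, "ay": 0, "az": -4}
    - {"x": 0, "y": 0, "z": 0, "ax": 0, "ay": 0, "az": 0}

```text
t: 6.8
tcp_pos: [462.4, -207.5, 97.5]
eef_rot: [0.996, -0.094, -0.001, 0.0]
ft_force: [-7.4, -4.5, 7.6]
opening: 12.1
```

```bash
python3 - <<'E'
from h import *
o=get_obs();print(o['wrist_torque'],o['ft_force'],np.round(o['joint_positions'],2))
print(np.degrees(2*np.arctan2(o['eef_rot'][1],o['eef_rot'][0])))
snap('wrist','wrist4')
E
```

```text
[-0.9090648   1.12955627 -0.05042418] [-7.4337947  -4.52886074  7.6194432 ] [-0.51  0.46  1.87 -0.    0.81 -0.32]
-10.822850012049388
```

View pics/wrist4.png

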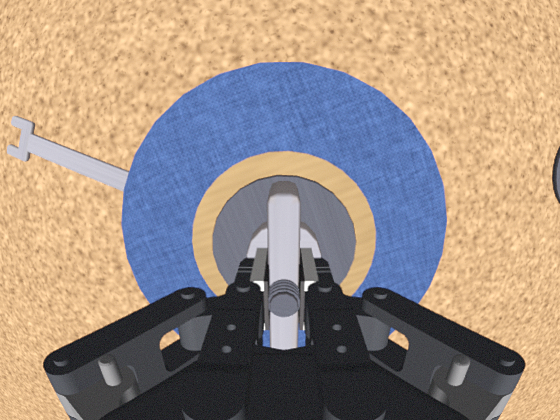

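The tool has turned 92° clockwise and the bar is still in line with it. Next I'll open the fingers and lift straight up.

Call:
servo_tool:
  fingers: 1
  plan:
    - {"x": 0, "y": 0, "z": 0, "ax": 0, "ay": 0, "az": 0}
    - {"x": 0, "y": 0, "z": 0, "ax": 0, "ay": 0, "az": 0}
    - {"x": 0, "y": 0, "z": 0, "ax": 0, "ay": 0, "az": 0}
    - {"x": 0, "y": 0, "z": 0, "ax": 0, "ay": 0, "az": 0}
    - {"x": 0, "y": 0, "z": 0, "ax": 0, "ay": 0, "az": 0}
    - {"x": 0, "y": 0, "z": 0, "ax": 0, "ay": 0, "az": 0}
    - {"x": 0, "y": 0, "z": 0, "ax": 0, "ay": 0, "az": 0}
    - {"x": 0, "y": 0, "z": 0, "ax": 0, "ay": 0, "az": 0}
    - {"x": 0, "y": 0, "z": 0, "ax": 0, "ay": 0, "az": 0}
    - {"x": 0, "y": 0, "z": 0, "ax": 0, "ay": 0, "az": 0}

```text
t: 7.85
tcp_pos: [463.0, -206.9, 97.3]
eef_rot: [0.996, -0.093, 0.0, -0.0]
ft_force: [-1.1, 0.1, -0.2]
opening: 85.6
```

Call:
servo_tool:
  plan:
    - {"x": 0, "y": 0, "z": 1, "ax": 0, "ay": 0, "az": 0}
    - {"x": 0, "y": 0, "z": 2, "ax": 0, "ay": 0, "az": 0}
    - {"x": 0, "y": 0, "z": 2, "ax": 0, "ay": 0, "az": 0}
    - {"x": 0, "y": 0, "z": 2, "ax": 0, "ay": 0, "az": 0}
    - {"x": 0, "y": 0, "z": 2, "ax": 0, "ay": 0, "az": 0}
    - {"x": 0, "y": 0, "z": 2, "ax": 0, "ay": 0, "az": 0}
    - {"x": 0, "y": 0, "z": 2, "ax": 0, "ay": 0, "az": 0}
    - {"x": 0, "y": 0, "z": 1, "ax": 0, "ay": 0, "az": 0}
    - {"x": 0, "y": 0, "z": 0, "ax": 0, "ay": 0, "az": 0}
    - {"x": 0, "y": 0, "z": 0, "ax": 0, "ay": 0, "az": 0}

```text
t: 8.85
tcp_pos: [462.7, -206.8, 236.8]
eef_rot: [0.996, -0.093, -0.0, -0.0]
ft_force: [-0.0, -0.0, -1.1]
opening: 85.2
```

```bash
python3 - <<'E'
from h import *
d=snap('wrist','wrist5')
def fe(u,v,z):
    K=d['mtx'];T=d['world_from_camera'];x,y=u-K[0,2],v-K[1,2];r=np.hypot(x,y);th=r/K[0,0]
    c=np.array([np.sin(th)*x/r,np.sin(th)*y/r,np.cos(th)]);w=T[:3,:3]@c;o=T[:3,3];return o+w*(z-o[2])/w[2]
a,b=fe(284,158,123),fe(285,251,123);dd=b-a
print(np.degrees(np.arctan2(dd[1],dd[0])), get_obs()['t'])
s=snap('scene','scene5')
cv2.imwrite('pics/c5.png',np.hstack([cv2.resize(d['color'],(400,300)),cv2.resize(s['color'],(400,300))])[:,:,::-1])
E
```

```text
-100.02480313727614 8.9
```

View pics/c5.png

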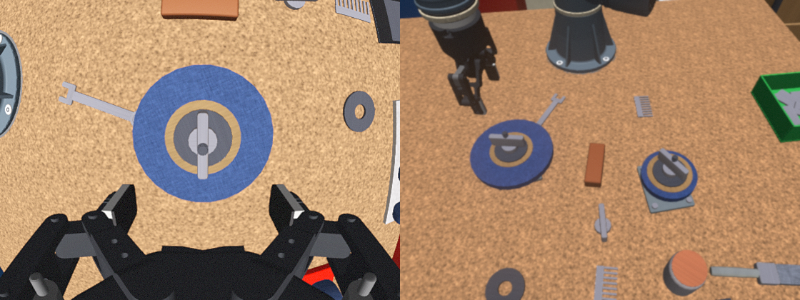

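The wrist view shows the bar upright at column ~284 at full scale, which puts it near -100° in the world. The scene view shows it turned a quarter turn, with the gripper clear and the small nut unchanged. I'll hand it in.

```bash
python3 -c "
from h import *
print(job.job_done())"
```

```text
the job is handed in; nothing more can be done
None
```

I loosened the larger wheel's nut by about 91° clockwise, let go and lifted clear, then handed the job in at about 9 s of the 34 s allowed. No verdict came back.

- **Large nut:** its bar went from about -9° to about -100° in the world. With a start between 0.3 and 0.5 rad, that puts the joint at about 1.9 to 2.1 rad, inside the 1.4 to 2.6 band. I can't read the joint directly. The end angle comes from bar-end pixels I read by eye, but the tool's own 92° turn in the grip agrees with it.
- **Small nut:** I never went near it, and it looks the same in the last scene picture.
- **Forces:** about 12 N at most at the wrist in the readings I took, and near zero after letting go. The gripper ended open, with the fingertips about 110 mm above the bar.

**Checks that disagreed:**
- My two-view height for the bar top was 118 mm, against 123 mm in the text.
- The scene camera put the wheel's axis about 4 to 6 mm farther out in x than the top and wrist cameras. I used the top and wrist values, and the grip was centred.

My first two move calls were refused because every row needs all six keys. Nothing moved then.

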